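# Move the spun samples to the cooling block in sequence

## Robot

A 6-joint arm with a two-finger parallel gripper is mounted at the origin on a cart in front of the work surface, level with it; the furniture and walls round the work are solid. World frame = base frame: x ahead of the robot, y to its left, z up, the work surface at z = 0. Lengths are in mm, angles in rad, forces in N, time in s.
With the tool pointing down it reaches from about 300 to 775 mm from the base axis. Payload 14.6 kg.
Tool frame: the origin (TCP) lies at the very end of the fingers, on their centre line; the grasp point (between the pads) lies 19 mm behind it (grip_point_offset is the distance from the TCP to the grasp point, in mm); z points along the fingers, y is the line along which they close (so a half turn about z gives the same grasp; the last joint's range is limited). The gripper opens to 94 mm and grips with 3 to 60 N. Pads are 16 mm wide; open, the fingers measure 119 mm over their backs; the gripper's body (75 mm by 177 mm) begins 78 mm behind the grasp point.
Start: joints at [-1.272, 0.3, 1.521, -0, 1.321, -0.067], TCP at [196.726, -513.603, 205.446] pointing down, gripper open.
Joint ranges: [-3.03, 3.03], [-0.79, 2.21], [0.23, 2.52], [-1.04, 4.18], [0, 3.07], [-2.55, 2.55]. Speed limits (rad/s): [2.22, 2.22, 2.57, 3.14, 3.14, 3.14].

## Interface

Orientations are given as [roll, pitch, yaw] about the fixed x, y, z axes, in that order (R = Rz(yaw) Ry(pitch) Rx(roll)).
In Python, from cell import read_state, camera, camera_info, sign_off, grip_point_offset gives the robot as it stands.
- The arm moves only by the shell command python3 -m handwheel 'ROWS' [FORCE]. ROWS is text: rows parted by semicolons, each of 5 numbers parted by spaces: the shift along the world's x, y, z in units of 40 mm (1.0 is 40 mm), then the turn about the world's z in units of 5 degrees (1.0 is 5 degrees), then the closure, from 0 (fully open) to 1 (shut). In form: dx dy dz yaw gripper; .... A call has 1 to 12 rows; each row shifts and turns the commanded pose from where the row before left it; what a row does not reach is not made up. A row lasts 1/12 s, in which the tool goes at most 41.7 mm and 7.16 degrees, less where a joint would pass 70% of its speed; a pose out of reach is approached as far as the arm can. A call is refused whole if a number of a shift passes 1 or a number of a turn 1, either way. A call with a gripper value outside its range is refused whole. The fingers move at their own pace and stop on an object; FORCE is the grip in N (left out, the last holds). Time passes only in rows, so rows that do not move let the fingers close. It gives the time, the measured TCP pose, the force, the opening and the grip force at its end, in the units of the state.
- read_state(): the state, without advancing time (a new reading comes with each control period).
- camera(name): name is "side" or "top"; returns (picture, depth): 384x512x3 uint8, red, green, blue; 384x512 float32, mm along the optical axis (not along the pixel's ray), 0 where there is no reading.
- camera_info(name): a dict with "intrinsics" (3x3 intrinsics, pixels), "world_from_camera" (4x4, takes a point from camera to world coordinates). Camera axes: x right, y down, z forward; pixel columns grow to the right and rows downward; lengths in mm; the calibration is good to about 2 mm. A picture is of the moment at which its call begins. camera_info takes no time and is no camera call.
- sign_off(): hands the job in; it is judged then, once.
The state is a dict: "clock": time; "joints": joint angles; "qd": joint speeds; "effort": joint torques, N m; "eef_pos": TCP position; "eef_rot": TCP orientation; "wrist_force": force on the tool from outside, world axes, zero at the start; "moment": the same for the moment, N m; "finger_gap": finger opening in mm; "finger_force": force on a finger pad.
Only numpy, scipy, OpenCV 4.12 (cv2) and the standard library are available. Lean on these libraries where they do the work, as an engineer would, in place of code of your own. Each camera call takes 0.05 s, during which the arm holds its last target. There are 200 camera calls.

## Task

The five centrifuge tubes in the wire rack are known only by their order, so move them over to the aluminium cooling block in the same order: the tube nearest the rack's label holder goes into the well nearest the thermometer, the next into the next well, and so on. Stand each tube fully down in its well and let go; they have just been spun, so keep them upright all the way, and leave the small beaker standing where it is.

Things in the scene. Friction and masses are not known exactly. Their poses are not given: they have to be found in the camera images.
- sample_1: 50 mL centrifuge tube, first of the row counted from the rack's label-holder end; told from its likes by that place alone. 30 g, 118 mm tall: clear body 30 mm across with conical, self-centring lower end; green cap 34 mm across from 105 to 118 mm, to be gripped from above. Origin at the bottom tip, z up its axis. Starts at x +75, y 0, z 8 mm in the rack's frame.
- sample_2: 50 mL centrifuge tube, second of the row counted from the rack's label-holder end; told from its likes by that place alone. 30 g, 118 mm tall: clear body 30 mm across with conical, self-centring lower end; green cap 34 mm across from 105 to 118 mm, to be gripped from above. Origin at the bottom tip, z up its axis. Starts at x +37.5, y 0, z 8 mm in the rack's frame.
- sample_3: 50 mL centrifuge tube, third (middle) of the row counted from the rack's label-holder end; told from its likes by that place alone. 30 g, 118 mm tall: clear body 30 mm across with conical, self-centring lower end; green cap 34 mm across from 105 to 118 mm, to be gripped from above. Origin at the bottom tip, z up its axis. Starts at x +0, y 0, z 8 mm in the rack's frame.
- sample_4: 50 mL centrifuge tube, fourth of the row counted from the rack's label-holder end; told from its likes by that place alone. 30 g, 118 mm tall: clear body 30 mm across with conical, self-centring lower end; green cap 34 mm across from 105 to 118 mm, to be gripped from above. Origin at the bottom tip, z up its axis. Starts at x -37.5, y 0, z 8 mm in the rack's frame.
- sample_5: 50 mL centrifuge tube, fifth of the row counted from the rack's label-holder end; told from its likes by that place alone. 30 g, 118 mm tall: clear body 30 mm across with conical, self-centring lower end; green cap 34 mm across from 105 to 118 mm, to be gripped from above. Origin at the bottom tip, z up its axis. Starts at x -75, y 0, z 8 mm in the rack's frame.
- wire_rack: Fixed steel wire rack, 272 (x) x 122 (y) x 78 mm high, 37.5 mm cells. Tubes stand in a row along x in its middle lane (y = 0), caps 3.5 mm apart; both side lanes are empty, leaving room for fingers across the row. Origin: centre of underside, z up. +x points to the end with a sloping black label holder with white card (96 mm wide, 27 mm past the wires, lower than their top). Turned any way.
- cooling_block: Fixed aluminium block, 272 (x) x 64 (y) mm, top 68 mm up. Origin: centre of underside, z up. Row of five round wells, 34 mm wide, mouths bevelled 1.5 mm, flat floors 10 mm above the worktop, at y = 0 and x = +72, +28, -16, -60, -104 mm from the thermometer end on. Dial thermometer (24 mm, facing up, top at 106 mm) at x = +118. A seated tube's tip is 10 mm up, its cap 115 to 128. Turned any way.
- beaker: 50 mL beaker, 46 mm across, 58 mm tall, loose, standing behind the gap between rack and block. A bystander. Origin at the centre of its underside.
Things that resemble listed ones, but are neither listed nor needed, are in the scene too. What is shaped like the sample_1 but orange is not meant.

How it is judged (in metres and radians):
At the end, for the whole second after the job is handed in: Each tube is in its own well (first of the rack row in the well nearest the thermometer, and so on in order): its tip within 8 mm of the well's axis along and across the block and less than 16 mm above the worktop (6 mm above the well floor), leaning less than 0.15 rad, released and at rest (x of sample_1 in the frame of cooling_block between 0.064 and 0.08 m and y of sample_1 in the frame of cooling_block between -0.008 and 0.008 m and z of each of sample_1, sample_2, sample_3, sample_4, sample_5 in the frame of cooling_block below 0.016 m and angle between each of sample_1, sample_2, sample_3, sample_4, sample_5's own z axis and vertical below 0.15 rad and linear speed of each of sample_1, sample_2, sample_3, sample_4, sample_5 below 0.02 m/s and x of sample_2 in the frame of cooling_block between 0.02 and 0.036 m and y of sample_2 in the frame of cooling_block between -0.008 and 0.008 m and x of sample_3 in the frame of cooling_block between -0.024 and -0.008 m and y of sample_3 in the frame of cooling_block between -0.008 and 0.008 m and x of sample_4 in the frame of cooling_block between -0.068 and -0.052 m and y of sample_4 in the frame of cooling_block between -0.008 and 0.008 m and x of sample_5 in the frame of cooling_block between -0.112 and -0.096 m and y of sample_5 in the frame of cooling_block between -0.008 and 0.008 m); the robot touches nothing.
It fails at once if a tube is tipped more than 0.6 rad from upright (angle between any of sample_1, sample_2, sample_3, sample_4, sample_5's own z axis and vertical above 0.6 rad).
It fails at once if the beaker is pushed more than 20 mm from where it stood (distance of beaker from where it was at the start of the episode above 0.02 m).
It also fails if it takes over 128 s, if anything falls off the work surface, if the arm or the gripper's body presses on something with over 40 N, if the wrist force passes 120 N, or if a joint passes its speed limit or range.

## Working session

There is one attempt and no reset: what is moved stays moved. The work goes in short steps, Python scripts to look and compute and a shell command to move; the robot and the scene stay as the last step left them, time stands still between calls to the robot, and variables do not carry over. Pictures are saved under pics/ and viewed, at most 14 in all, crops included, and the job is handed in when it is done.

```bash
ls; mkdir -p pics
python3 - <<'E'
from cell import *
import cv2,numpy as np
for n in("side","top"):
    p,d=camera(n);cv2.imwrite(f"pics/{n}0.png",p[...,::-1]);np.savez(f"pics/{n}0.npz",p=p,d=d)
    i=camera_info(n);print(n,np.round(i["intrinsics"],1).tolist(),np.round(i["world_from_camera"],3).tolist())
s=read_state();print(s,grip_point_offset)
E
```

```text
pics
side [[354.5, 0.0, 250.9], [0.0, 354.5, 193.6], [0.0, 0.0, 1.0]] [[-0.874, -0.241, 0.422, 124.316], [-0.486, 0.421, -0.766, 698.398], [0.007, -0.874, -0.485, 490.468], [0.0, 0.0, 0.0, 1.0]]
top [[388.2, 0.0, 260.2], [0.0, 388.2, 192.9], [0.0, 0.0, 1.0]] [[-0.017, -0.995, 0.101, 438.026], [-1.0, 0.018, 0.015, -6.179], [-0.017, -0.1, -0.995, 934.753], [0.0, 0.0, 0.0, 1.0]]
{'clock': 0.1, 'joints': array([-1.27160937e+00,  3.00397130e-01,  1.52152347e+00,  1.00603351e-05,
        1.32072314e+00, -6.66293332e-02]), 'qd': array([-3.58190033e-04, -3.40838795e-04, -1.70290992e-03, -5.25909519e-04,
       -7.19612693e-05, -4.13457661e-04]), 'effort': array([ 1.28543197e-04, -5.32647979e+01, -3.53281689e+01,  7.08647934e-02,
        2.35029700e-02, -7.48771549e-05]), 'eef_pos': array([ 196.65407255, -513.38001252,  204.95128138]), 'eef_rot': array([-3.14054455e+00, -7.97046023e-05,  3.65813756e-01]), 'wrist_force': array([0.84548411, 0.28485202, 0.02290612]), 'moment': array([ 0.01841167, -0.00486893,  0.00398178]), 'finger_force': 0.0, 'finger_gap': 94.24216763643243} 18.8
```

View pics/top0.png

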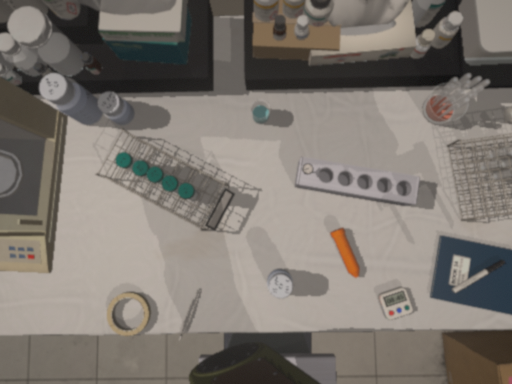

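View pics/side0.png

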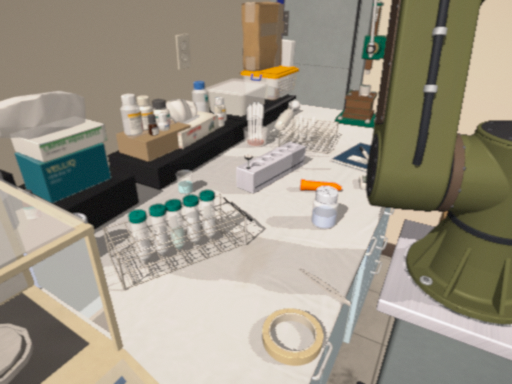

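The top view shows five green caps from (123,160) to (186,191), with the black label holder at (218,209). The block has its thermometer at (308,169) and wells at (325,175) to (404,188). The rack at (485,180) is an empty lookalike, and the orange tube at (345,252) isn't meant. The beaker is at (261,112). Next I'll measure and make one enlarged crop.

```bash
cat > h.py <<'E'
from cell import *
import cv2,numpy as np
def ray(n,uv,z):
    i=camera_info(n);K=i["intrinsics"];T=np.array(i["world_from_camera"])
    r=T[:3,:3]@np.linalg.inv(K)@np.array([uv[0],uv[1],1.]);o=T[:3,3]
    return o+r*(z-o[2])/r[2]
def proj(n,P):
    i=camera_info(n);T=np.linalg.inv(np.array(i["world_from_camera"]));c=T[:3,:3]@np.array(P)+T[:3,3]
    q=np.array(i["intrinsics"])@c;return q[:2]/q[2]
def caps(n,p,lo=60):
    h=cv2.cvtColor(p,cv2.COLOR_RGB2HSV)
    return cv2.inRange(h,(75,120,lo),(95,255,255))
E
python3 - <<'E'
from h import *
f=np.load("pics/top0.npz");p,d=f["p"],f["d"]
m=caps("top",p,40);roi=np.zeros_like(m);roi[140:210,105:205]=255;m&=roi
dt=cv2.HoughCircles(cv2.GaussianBlur(cv2.resize(m,None,fx=4,fy=4,interpolation=cv2.INTER_CUBIC),(0,0),2),cv2.HOUGH_GRADIENT,1,50,param1=100,param2=8,minRadius=26,maxRadius=42)[0]/4
for c in dt[dt[:,0].argsort()]: print("cap",c,ray("top",c[:2],126)[:2].round(1),d[int(c[1]),int(c[0])])
g=cv2.cvtColor(p,cv2.COLOR_RGB2GRAY)
w=(g<95).astype(np.uint8)*255;roi[:]=0;roi[162:200,312:418]=255
# wells: dark blobs
n,l,s,c=cv2.connectedComponentsWithStats(w&roi)
for k in range(1,n):
    if s[k,4]>40: print("well",c[k],s[k],ray("top",c[k],68)[:2].round(1))
# block top from depth
K=camera_info("top");ii=np.array(K["intrinsics"]);T=np.array(K["world_from_camera"])
v,u=np.mgrid[:384,:512];P=np.stack([(u-ii[0,2])/ii[0,0]*d,(v-ii[1,2])/ii[1,1]*d,d],-1)@T[:3,:3].T+T[:3,3]
b=((abs(P[...,2]-68)<8)&(u>285)&(u<440)&(v>145)&(v<220)).astype(np.uint8)
b=cv2.morphologyEx(b,cv2.MORPH_CLOSE,np.ones((9,9)))
cn=max(cv2.findContours(b,0,2)[0],key=cv2.contourArea);X=np.array([ray("top",q[0],68)[:2] for q in cn],np.float32)
print(cv2.minAreaRect(X),"z",np.median(P[...,2][b>0]))
for q in[(261,112)]: print("beaker",ray("top",q,58))
a=cv2.resize(p[130:220,90:260],(800,424),interpolation=3)[...,::-1];bb=cv2.resize(p[150:215,285:445],(800,325),interpolation=3)[...,::-1]
cv2.imwrite("pics/crop.png",cv2.resize(np.vstack([a,bb[:,:]]),(640,599)))
E
```

```text
cap [123.375 159.875   6.7  ] [595.6 296.1] 825.9834
cap [139.875 167.875   6.675] [577.7 260.5] 824.74927
cap [154.625 174.125   6.825] [563.8 229. ] 820.40485
cap [169.375 183.375   6.65 ] [543.4 197.6] 818.19244
cap [185.875 190.875   6.8  ] [526.9 162.6] 816.3269
well [327.23728814 172.59322034] [320 169  12  11  59] [ 568.7 -144.2]
well [345.91803279 176.21311475] [340 172  10  13  61] [ 559.7 -185.8]
well [365.08333333 179.95833333] [360 175   9  13  72] [ 550.4 -228.2]
well [384.06756757 183.72972973] [379 179   9  13  74] [ 541.1 -270.1]
well [403.03703704 186.96296296] [398 181   9  14  81] [ 533.  -311.9]
well [361.1 196.8] [345 194  35   6  50] [ 512.7 -217.7]
((551.1632690429688, -211.46775817871094), (271.5498962402344, 65.29534149169922), 79.13436889648438) z 68.41304339813576
beaker [715.09551651   2.49822672  58.        ]
```

View pics/crop.png

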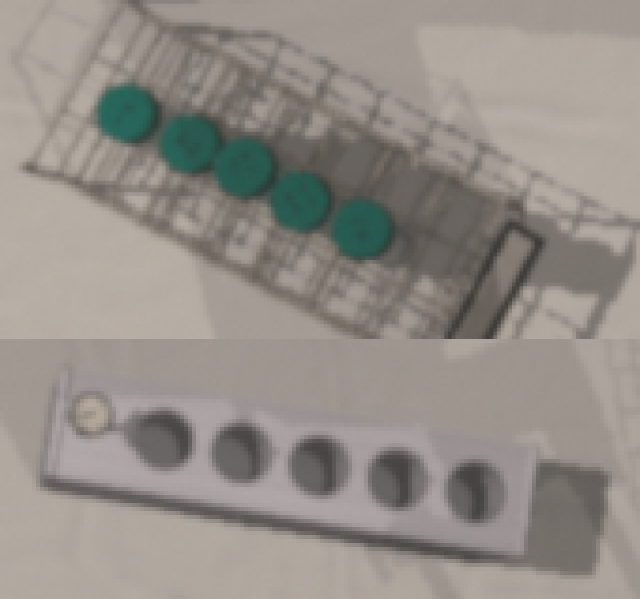

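The crop confirms the order. sample_1 is the cap at top-view (186,191), next to the label holder, and well 1 is at about (325,175), next to the dial. I'll cross-check with the side view and fit both lines.

Run:
```python
from h import *
C=np.array([[526.9,162.6],[543.4,197.6],[563.8,229.],[577.7,260.5],[595.6,296.1]])
s=np.array([2,1,0,-1,-2])*37.5;m=C.mean(0);d=(s[:,None]*(C-m)).sum(0);d/=np.hypot(*d)
print("rack",m,np.degrees(np.arctan2(*d[::-1])));F=m+s[:,None]*d;print(F.round(1))
W=np.array([ray("top",q,68)[:2] for q in[(325.5,175.2),(345.25,178.5),(364.5,181.75),(384,184.75),(403.5,188)]])
t=np.array([72,28,-16,-60,-104]);mw=W.mean(0);dw=((t-t.mean())[:,None]*(W-mw)).sum(0);dw/=np.hypot(*dw)
print("wells",np.degrees(np.arctan2(*dw[::-1])));G=mw+(t-t.mean())[:,None]*dw;print(G.round(1),W.round(1))
R=np.array([551.2,-211.5])+t[:,None]*np.array([np.cos(np.radians(79.13)),np.sin(np.radians(79.13))]);print("rect",R.round(1))
f=np.load("pics/side0.npz");mk=caps("side",f["p"],40)
n,l,st,c=cv2.connectedComponentsWithStats(mk)
for k in range(1,n):
    if st[k,4]>60: print("side",st[k],c[k].round(1))
for q in F: print(proj("side",[*q,119.5]).round(1))
p=f["p"].copy()
for q in G:
    a=proj("side",[*q,68]);cv2.circle(p,tuple(int(v*16) for v in a),16,(255,0,0),1,shift=4)
cv2.imwrite("pics/sidew.png",cv2.resize(p[135:200,225:320],(760,520),interpolation=0)[...,::-1])
```

```text
rack [561.48 229.16] -117.49520760557094
[[526.9 162.6]
 [544.2 195.9]
 [561.5 229.2]
 [578.8 262.4]
 [596.1 295.7]]
wells 79.47286154640095
[[ 562.7 -140.2]
 [ 554.7 -183.5]
 [ 546.7 -226.7]
 [ 538.6 -270. ]
 [ 530.6 -313.2]] [[ 562.9 -140.1]
 [ 554.6 -184.1]
 [ 546.4 -226.7]
 [ 538.8 -269.9]
 [ 530.7 -312.8]]
rect [[ 564.8 -140.8]
 [ 556.5 -184. ]
 [ 548.2 -227.2]
 [ 539.9 -270.4]
 [ 531.6 -313.6]]
side [362  36  24  23 287] [374.7  47.3]
side [336 115  39  12 187] [356.7 121.7]
side [  16  144   94   58 2953] [ 65.8 173.7]
side [200 190  14  11 122] [206.4 195.3]
side [183 195  15  12 139] [190.3 200.4]
side [150 200  31  16 303] [164.7 207.5]
side [129 210  17  13 184] [136.9 216. ]
[207.1 194.4]
[191.1 199.1]
[174.3 204.1]
[156.6 209.3]
[138.  214.8]
```

View pics/sidew.png

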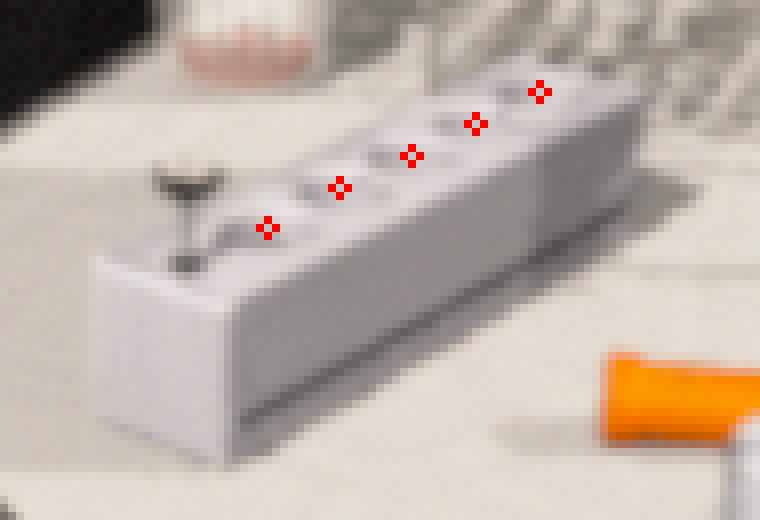

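In the side view the five projected well centres lie on the block's mid-line, and the caps match to about 1 px. Now I'll move above sample_1.

```bash
python3 -m handwheel '0 0 .45 0 0; 0 0 .45 0 0; .36 .74 0 .36 0; .36 .74 0 .36 0; .36 .74 0 .36 0; .36 .74 0 .36 0; .36 .74 0 .36 0; .36 .74 0 .36 0; .36 .74 0 .36 0; .36 .74 0 .36 0; .36 .74 0 .36 0; .36 .74 0 .36 0' 20; python3 -m handwheel '.36 .74 0 .36 0; .36 .74 0 .36 0; .36 .74 0 .36 0; .36 .74 0 .36 0; .36 .74 0 .36 0; .36 .74 0 .36 0; .36 .74 0 .36 0; .36 .74 0 .36 0; .36 .74 0 .36 0; .36 .74 0 .36 0; .36 .74 0 .36 0; 0 0 0 0 0'; python3 -m handwheel '.36 .74 0 .36 0;0 0 0 0 0;0 0 0 0 0'
```

```text
clock: 1.1
eef_pos: [341.0, -216.0, 241.4]
eef_rot: [-3.141, -0.0, 0.681]
wrist_force: [0.2, 0.1, 0.8]
finger_gap: 93.8
finger_force: 0.0
clock: 2.1
eef_pos: [500.1, 111.8, 240.6]
eef_rot: [-3.14, 0.0, 1.031]
wrist_force: [0.1, -0.7, -0.4]
finger_gap: 94.0
finger_force: 0.0
clock: 2.35
eef_pos: [513.4, 138.1, 240.8]
eef_rot: [-3.141, 0.001, 1.058]
wrist_force: [0.1, -0.6, 0.1]
finger_gap: 94.1
finger_force: 0.0
```

```bash
python3 -m handwheel '.34 .61 0 .38 0; 0 0 -.5 0 0; 0 0 -.5 0 0; 0 0 -.5 0 0; 0 0 -.5 0 0; 0 0 -.5 0 0; 0 0 -.25 0 0; 0 0 0 0 0;0 0 0 0 0'
python3 - <<'E'
from h import *
p,d=camera("side");cv2.imwrite("pics/s1.png",cv2.resize(p[120:260,100:300],(800,560),interpolation=3)[...,::-1])
E
```

```text
clock: 3.1
eef_pos: [527.2, 161.5, 132.0]
eef_rot: [3.142, 0.0, 1.089]
wrist_force: [0.4, -0.5, -0.4]
finger_gap: 93.9
finger_force: 0.0
```

View pics/s1.png

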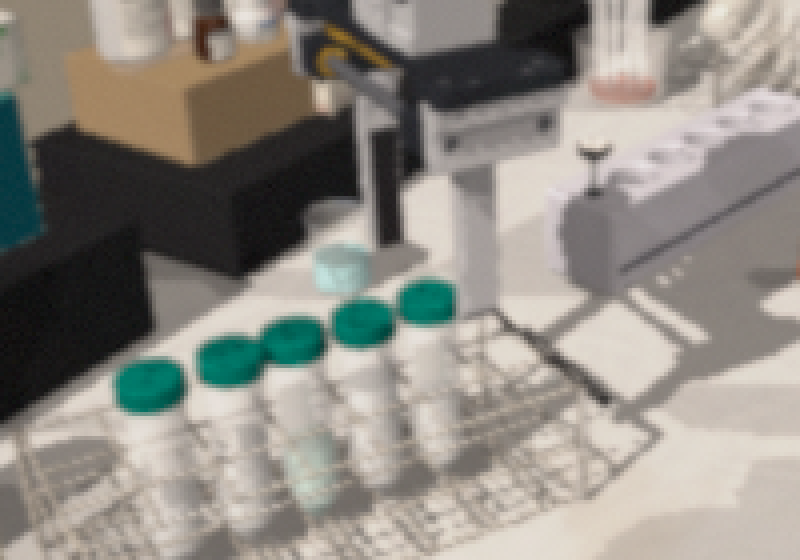

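The fingers straddle cap 1 (about px (425,300) in the crop), one on either side of the row. I'll go down the last 31 mm, close, and lift.

```bash
python3 -m handwheel '0 .02 -.39 0 0; 0 0 -.39 0 0; 0 0 0 0 0; 0 0 0 0 1; 0 0 0 0 1; 0 0 0 0 1; 0 0 0 0 1; 0 0 0 0 1; 0 0 0 0 1; 0 0 0 0 1; 0 0 0 0 1; 0 0 0 0 1' 20; python3 -m handwheel '0 0 .2 0 1; 0 0 .3 0 1; 0 0 .4 0 1; 0 0 .4 0 1; 0 0 .4 0 1; 0 0 .4 0 1; 0 0 .4 0 1; 0 0 .4 0 1; 0 0 .2 0 1; 0 0 .1 0 1; 0 0 0 0 1'
```

```text
clock: 4.15
eef_pos: [527.1, 162.8, 100.3]
eef_rot: [3.142, -0.0, 1.09]
wrist_force: [-0.2, 1.0, -0.4]
finger_gap: 37.2
finger_force: 0.0
clock: 5.07
eef_pos: [527.3, 162.9, 229.2]
eef_rot: [3.141, -0.001, 1.09]
wrist_force: [0.1, -0.5, 0.1]
finger_gap: 33.1
finger_force: 20.0
```

Run:
```python
from h import *
p,d=camera("side");cv2.imwrite("pics/s2.png",cv2.resize(p[90:250,100:300],(750,600),interpolation=3)[...,::-1])
print(read_state()["eef_pos"],read_state()["finger_gap"])
```

```text
[527.03060095 162.78619379 228.2144329 ] 33.18146142802892
```

View pics/s2.png

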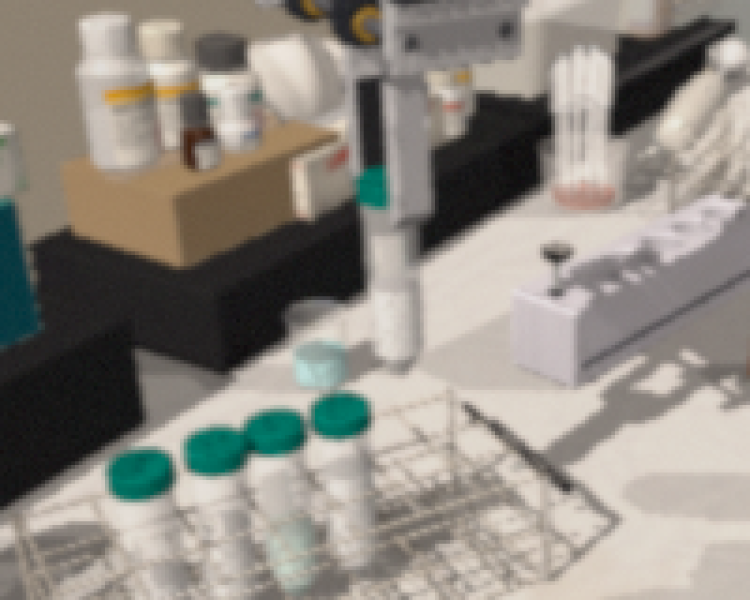

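sample_1 hangs upright in the gripper and the other four stay in the rack. Moving it to well 1.

```bash
python3 -m handwheel '.06 -.2 0 .225 1; .06 -.4 0 .225 1; .06 -.6 0 .225 1; .06 -.6 0 .225 1; .06 -.6 0 .225 1; .06 -.6 0 .225 1; .06 -.6 0 .225 1; .06 -.6 0 .225 1; .06 -.6 0 .225 1; .06 -.6 0 .225 1; .06 -.6 0 .225 1; .06 -.6 0 .225 1'; python3 -m handwheel '.06 -.6 0 .225 1; .06 -.25 0 .225 1; .06 -.13 0 .225 1; 0 0 0 0 1; 0 0 0 0 1; 0 0 -.3 0 1; 0 0 -.4 0 1; 0 0 -.3 0 1; 0 0 -.2 0 1;0 0 0 0 1;0 0 0 0 1'
```

```text
clock: 6.12
eef_pos: [555.6, -102.3, 227.2]
eef_rot: [-3.14, -0.0, 1.327]
wrist_force: [-0.0, 0.5, -0.2]
finger_gap: 32.9
finger_force: 20.0
clock: 7.03
eef_pos: [563.1, -140.2, 180.3]
eef_rot: [-3.141, -0.0, 1.385]
wrist_force: [0.3, -1.5, 0.5]
finger_gap: 33.1
finger_force: 20.0
```

Run:
```python
from h import *
p,d=camera("side");a=p[60:210,180:360]
cv2.imwrite("pics/s3.png",cv2.resize(a,(720,600),interpolation=3)[...,::-1])
print(read_state()["eef_pos"],read_state()["finger_gap"])
```

```text
[ 563.33667746 -140.30057251  180.82531004] 33.0781049532941
```

View pics/s3.png

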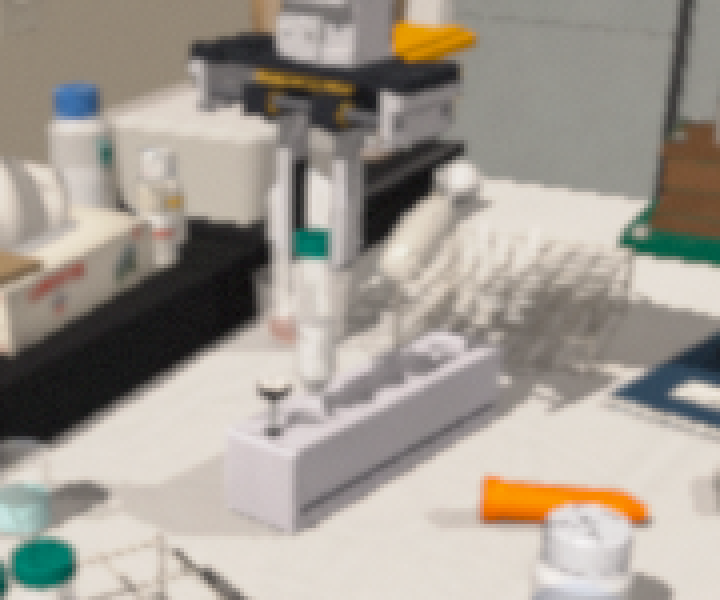

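The tip is at crop (315,385), above well 1's mouth and clear of the dial. I'll lower in two steps and check the force.

```bash
python3 -m handwheel '0 0 -.2 0 1; 0 0 -.2 0 1; 0 0 -.2 0 1; 0 0 -.2 0 1; 0 0 -.2 0 1; 0 0 -.2 0 1; 0 0 -.2 0 1;0 0 0 0 1'; python3 -m handwheel '0 0 -.15 0 1; 0 0 -.15 0 1; 0 0 -.1 0 1;  0 0 -.1 0 1;0 0 0 0 1;0 0 0 0 1'
```

```text
clock: 7.75
eef_pos: [562.6, -140.3, 122.3]
eef_rot: [-3.139, -0.0, 1.385]
wrist_force: [-0.0, -0.6, -1.1]
finger_gap: 33.0
finger_force: 20.0
clock: 8.25
eef_pos: [563.8, -140.6, 105.0]
eef_rot: [3.14, 0.0, 1.385]
wrist_force: [0.2, 0.1, 5.5]
finger_gap: 33.1
finger_force: 20.0
```

It made light contact with the well floor (5.5 N). I'll release, rise, and go back above sample_2.

```bash
python3 -m handwheel '0 0 0 0 .4;0 0 0 0 .4;0 0 0 0 .4;0 0 0 0 .4;0 0 0 0 .2;0 0 0 0 0; 0 0 .2 0 0; 0 0 .35 0 0; 0 0 .35 0 0; 0 0 .35 0 0;0 0 0 0 0;0 0 0 0 0'
python3 - <<'E'
from h import *
p,d=camera("side");a=p[90:210,200:340]
cv2.imwrite("pics/s4.png",cv2.resize(a,(700,600),interpolation=3)[...,::-1])
E
```

```text
clock: 9.25
eef_pos: [563.4, -140.5, 154.8]
eef_rot: [3.14, 0.0, 1.385]
wrist_force: [0.1, -0.7, -1.8]
finger_gap: 93.9
finger_force: 0.0
```

View pics/s4.png

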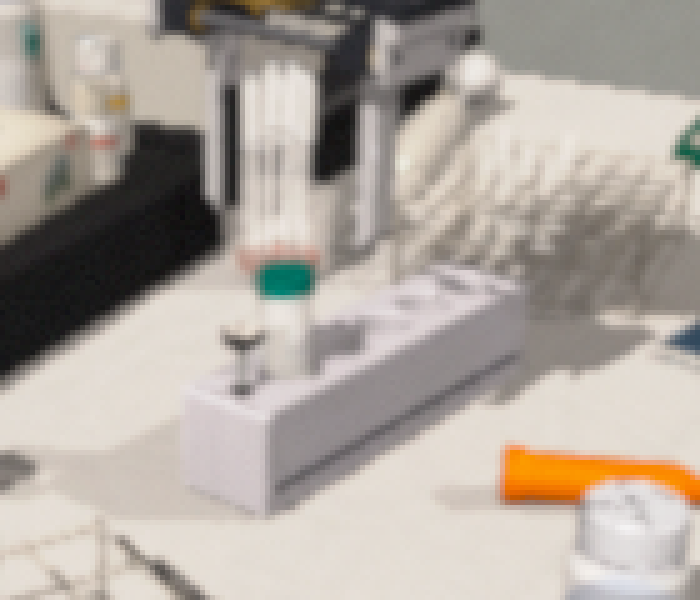

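sample_1 is seated upright in well 1, with its cap at crop (285,280). Now sample_2.

```bash
python3 -m handwheel '-.04 .7 0 -.28 0; -.04 .7 0 -.28 0; -.04 .7 0 -.28 0; -.04 .7 0 -.28 0; -.04 .7 0 -.28 0; -.04 .7 0 -.28 0; -.04 .7 0 -.28 0; -.04 .7 0 -.28 0; -.04 .7 0 -.28 0; -.04 .7 0 -.28 0; -.04 .7 0 -.28 0; -.04 .7 0 -.28 0'; python3 -m handwheel '0 0 0 0 0;0 0 0 0 0;0 0 0 0 0'
```

```text
clock: 10.3
eef_pos: [543.2, 196.9, 153.1]
eef_rot: [-3.14, 0.001, 1.09]
wrist_force: [1.0, -0.0, 0.4]
finger_gap: 93.6
finger_force: 0.0
clock: 10.55
eef_pos: [543.7, 195.1, 153.5]
eef_rot: [-3.141, 0.001, 1.092]
wrist_force: [0.4, -0.5, 0.1]
finger_gap: 94.2
finger_force: 0.0
```

```bash
python3 -m handwheel '.01 .02 -.4 0 0; 0 0 -.4 0 0; 0 0 -.4 0 0; 0 0 -.13 0 0;0 0 0 0 0; 0 0 0 0 1; 0 0 0 0 1; 0 0 0 0 1; 0 0 0 0 1; 0 0 0 0 1; 0 0 0 0 1; 0 0 0 0 1'; python3 -m handwheel '0 0 0 0 1; 0 0 0 0 1; 0 0 0 0 1; 0 0 0 0 1; 0 0 0 0 1'; python3 -m handwheel '0 0 .2 0 1; 0 0 .3 0 1; 0 0 .4 0 1; 0 0 .4 0 1; 0 0 .4 0 1; 0 0 .4 0 1; 0 0 .4 0 1; 0 0 .4 0 1; 0 0 .2 0 1; 0 0 .1 0 1; 0 0 0 0 1'
```

```text
clock: 11.55
eef_pos: [544.4, 196.4, 101.2]
eef_rot: [3.141, -0.0, 1.092]
wrist_force: [-0.6, -0.6, 0.9]
finger_gap: 51.1
finger_force: 0.0
clock: 11.97
eef_pos: [544.3, 196.4, 101.0]
eef_rot: [-3.142, 0.0, 1.091]
wrist_force: [-0.0, 0.4, 0.5]
finger_gap: 33.0
finger_force: 20.0
clock: 12.88
eef_pos: [544.5, 196.4, 230.0]
eef_rot: [3.141, -0.001, 1.091]
wrist_force: [0.3, -0.8, 0.5]
finger_gap: 33.2
finger_force: 20.0
```

```bash
python3 -m handwheel '.016 -.2 0 .187 1; .016 -.4 0 .187 1; .016 -.6 0 .187 1; .016 -.6 0 .187 1; .016 -.6 0 .187 1; .016 -.6 0 .187 1; .016 -.6 0 .187 1; .016 -.6 0 .187 1; .016 -.6 0 .187 1; .016 -.6 0 .187 1; .016 -.6 0 .187 1; .016 -.6 0 .187 1'; python3 -m handwheel '.016 -.6 0 .187 1; .016 -.6 0 .187 1; .016 -.6 0 .187 1; .016 -.6 0 .187 1; .016 -.3 0 .187 1; .016 -.18 0 .187 1; 0 0 0 0 1; 0 0 0 0 1; 0 0 0 0 1'
```

```text
clock: 13.88
eef_pos: [551.6, -68.8, 228.1]
eef_rot: [-3.14, 0.0, 1.288]
wrist_force: [0.9, 0.1, -0.6]
finger_gap: 32.9
finger_force: 20.0
clock: 14.63
eef_pos: [555.7, -182.2, 228.6]
eef_rot: [-3.141, -0.0, 1.385]
wrist_force: [0.3, -0.6, -0.8]
finger_gap: 33.0
finger_force: 20.0
```

```bash
python3 -m handwheel '0 -.04 -.3 0 1; 0 0 -.3 0 1; 0 0 -.3 0 1; 0 0 -.3 0 1; 0 0 -.3 0 1; 0 0 -.2 0 1; 0 0 -.2 0 1; 0 0 -.2 0 1; 0 0 -.2 0 1; 0 0 -.2 0 1; 0 0 -.2 0 1; 0 0 -.2 0 1'; python3 -m handwheel '0 0 -.1 0 1; 0 0 -.1 0 1; 0 0 0 0 1;0 0 0 0 1'
```

```text
clock: 15.63
eef_pos: [555.9, -184.4, 112.3]
eef_rot: [3.141, 0.0, 1.385]
wrist_force: [0.7, -0.0, -0.2]
finger_gap: 33.3
finger_force: 20.0
clock: 15.97
eef_pos: [555.9, -184.4, 105.1]
eef_rot: [3.141, 0.0, 1.385]
wrist_force: [0.0, -1.0, -0.3]
finger_gap: 32.8
finger_force: 20.0
```

```bash
python3 -m handwheel '0 0 -.05 0 1;0 0 0 0 1;0 0 0 0 .4;0 0 0 0 .4;0 0 0 0 .4;0 0 0 0 .4;0 0 0 0 0;0 0 0 0 0; 0 0 .2 0 0; 0 0 .4 0 0; 0 0 .4 0 0; 0 0 .3 0 0'; python3 -m handwheel '0 0 0 0 0;.01 .69 0 -.225 0; .01 .69 0 -.225 0; .01 .69 0 -.225 0; .01 .69 0 -.225 0; .01 .69 0 -.225 0; .01 .69 0 -.225 0; .01 .69 0 -.225 0; .01 .69 0 -.225 0; .01 .69 0 -.225 0; .01 .69 0 -.225 0; .01 .69 0 -.225 0'; python3 -m handwheel '.01 .69 0 -.225 0; .01 .69 0 -.225 0; .01 .69 0 -.225 0; .01 .69 0 -.225 0; 0 0 0 0 0;0 0 0 0 0;0 0 0 0 0'
python3 - <<'E'
from h import *
p,d=camera("side");a=p[100:250,120:330]
cv2.imwrite("pics/s5.png",cv2.resize(a,(798,570),interpolation=3)[...,::-1])
E
```

```text
clock: 16.97
eef_pos: [556.1, -184.5, 157.0]
eef_rot: [3.14, 0.0, 1.385]
wrist_force: [0.6, -0.6, -0.2]
finger_gap: 92.0
finger_force: 0.0
clock: 17.97
eef_pos: [559.8, 120.5, 154.5]
eef_rot: [-3.141, 0.0, 1.168]
wrist_force: [-0.2, 0.6, 0.5]
finger_gap: 94.3
finger_force: 0.0
clock: 18.55
eef_pos: [561.7, 229.1, 154.5]
eef_rot: [-3.141, 0.001, 1.091]
wrist_force: [0.2, -0.9, -0.4]
finger_gap: 94.0
finger_force: 0.0
```

View pics/s5.png

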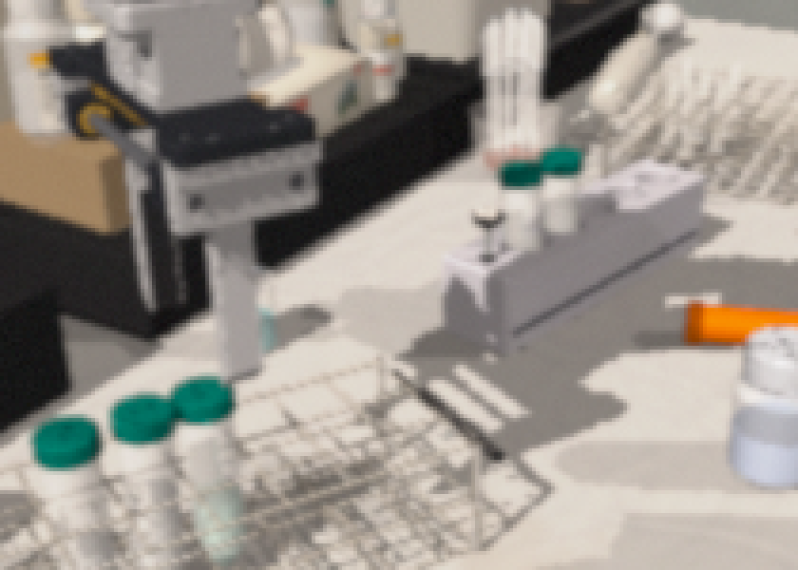

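sample_1 and sample_2 both stand in wells 1 and 2, with caps at (520,173) and (562,160). The gripper is above sample_3. I'll grasp it and lift a bit higher.

```bash
python3 -m handwheel '0 0 -.4 0 0; 0 0 -.4 0 0; 0 0 -.4 0 0; 0 0 -.14 0 0;0 0 0 0 0; 0 0 0 0 1; 0 0 0 0 1; 0 0 0 0 1; 0 0 0 0 1; 0 0 0 0 1; 0 0 0 0 1; 0 0 0 0 1'; python3 -m handwheel '0 0 0 0 1; 0 0 0 0 1; 0 0 0 0 1; 0 0 0 0 1; 0 0 0 0 1'; python3 -m handwheel '0 0 .2 0 1; 0 0 .3 0 1; 0 0 .4 0 1; 0 0 .4 0 1; 0 0 .4 0 1; 0 0 .4 0 1; 0 0 .4 0 1; 0 0 .4 0 1; 0 0 .3 0 1; 0 0 .2 0 1; 0 0 .1 0 1;0 0 0 0 1'
```

```text
clock: 19.6
eef_pos: [561.9, 229.6, 101.6]
eef_rot: [3.141, -0.0, 1.091]
wrist_force: [-0.8, -0.4, -0.0]
finger_gap: 50.8
finger_force: 0.0
clock: 20.02
eef_pos: [561.8, 229.6, 101.4]
eef_rot: [-3.142, 0.0, 1.091]
wrist_force: [0.5, -0.2, -0.7]
finger_gap: 32.7
finger_force: 20.0
clock: 21.02
eef_pos: [562.0, 229.7, 242.2]
eef_rot: [3.141, -0.001, 1.091]
wrist_force: [-0.7, -0.5, -0.0]
finger_gap: 33.0
finger_force: 20.0
```

```bash
python3 -m handwheel '-.018 -.2 0 .168 1; -.018 -.4 0 .168 1; -.018 -.65 0 .168 1; -.018 -.65 0 .168 1; -.018 -.65 0 .168 1; -.018 -.65 0 .168 1; -.018 -.65 0 .168 1; -.018 -.65 0 .168 1; -.018 -.65 0 .168 1; -.018 -.65 0 .168 1; -.018 -.65 0 .168 1; -.018 -.65 0 .168 1'; python3 -m handwheel '-.018 -.65 0 .168 1; -.018 -.65 0 .168 1; -.018 -.65 0 .168 1; -.018 -.65 0 .168 1; -.018 -.65 0 .168 1; -.018 -.65 0 .168 1; -.018 -.3 0 .168 1; -.018 -.1 0 .168 1; 0 0 0 0 1; 0 0 0 0 1; 0 0 0 0 1'
```

```text
clock: 22.02
eef_pos: [552.7, -55.6, 240.6]
eef_rot: [-3.14, 0.0, 1.267]
wrist_force: [-0.1, -0.3, -0.8]
finger_gap: 32.5
finger_force: 20.0
clock: 22.93
eef_pos: [547.6, -225.4, 241.3]
eef_rot: [-3.141, -0.0, 1.384]
wrist_force: [0.4, 0.4, -0.2]
finger_gap: 32.7
finger_force: 20.0
```

```bash
python3 -m handwheel '0 -.03 -.3 0 1; 0 0 -.3 0 1; 0 0 -.3 0 1; 0 0 -.3 0 1; 0 0 -.3 0 1; 0 0 -.3 0 1; 0 0 -.2 0 1; 0 0 -.2 0 1; 0 0 -.2 0 1; 0 0 -.2 0 1; 0 0 -.2 0 1; 0 0 -.2 0 1'; python3 -m handwheel '0 0 -.2 0 1; 0 0 -.15 0 1; 0 0 -.07 0 1;0 0 0 0 1;0 0 0 0 1'
```

```text
clock: 23.93
eef_pos: [547.5, -227.6, 120.8]
eef_rot: [3.141, 0.0, 1.384]
wrist_force: [-0.1, 0.3, -0.1]
finger_gap: 33.0
finger_force: 20.0
clock: 24.35
eef_pos: [547.6, -227.6, 104.8]
eef_rot: [3.141, 0.0, 1.384]
wrist_force: [-0.1, 0.1, -0.1]
finger_gap: 32.8
finger_force: 20.0
```

```bash
python3 -m handwheel '0 0 -.04 0 1;0 0 0 0 1;0 0 0 0 .4;0 0 0 0 .4;0 0 0 0 .4;0 0 0 0 .4;0 0 0 0 0;0 0 0 0 0; 0 0 .2 0 0; 0 0 .4 0 0; 0 0 .4 0 0; 0 0 .3 0 0'; python3 -m handwheel '0 0 0 0 0;.043 .68 0 -.187 0; .043 .68 0 -.187 0; .043 .68 0 -.187 0; .043 .68 0 -.187 0; .043 .68 0 -.187 0; .043 .68 0 -.187 0; .043 .68 0 -.187 0; .043 .68 0 -.187 0; .043 .68 0 -.187 0; .043 .68 0 -.187 0; .043 .68 0 -.187 0'; python3 -m handwheel '.043 .68 0 -.187 0; .043 .68 0 -.187 0; .043 .68 0 -.187 0; .043 .68 0 -.187 0; .043 .68 0 -.187 0; .043 .68 0 -.187 0; .043 .68 0 -.187 0; 0 0 0 0 0;0 0 0 0 0;0 0 0 0 0'
python3 - <<'E'
from h import *
p,d=camera("side");a=p[100:250,120:330]
cv2.imwrite("pics/s6.png",cv2.resize(a,(798,570),interpolation=3)[...,::-1])
E
```

```text
clock: 25.35
eef_pos: [547.7, -227.7, 156.9]
eef_rot: [3.14, 0.0, 1.384]
wrist_force: [0.3, 0.5, -1.0]
finger_gap: 92.4
finger_force: 0.0
clock: 26.35
eef_pos: [566.1, 72.9, 154.5]
eef_rot: [-3.141, 0.0, 1.204]
wrist_force: [0.0, 0.3, 0.5]
finger_gap: 93.8
finger_force: 0.0
clock: 27.18
eef_pos: [578.2, 261.5, 154.4]
eef_rot: [-3.141, 0.001, 1.09]
wrist_force: [-0.5, -0.4, -0.4]
finger_gap: 94.0
finger_force: 0.0
```

View pics/s6.png

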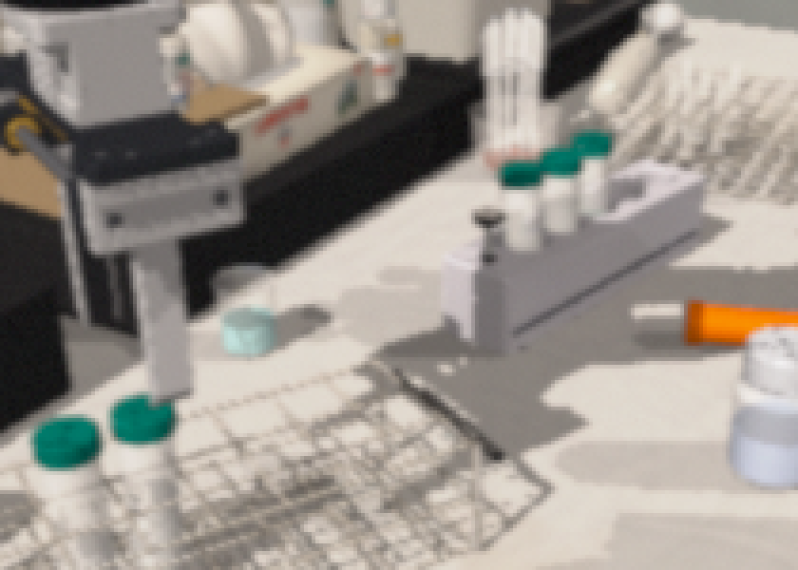

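Three tubes are seated in a row, and the beaker hasn't moved. Before taking the left-hand tubes, I'll check how tall the bottles behind them are.

Run:
```python
from h import *
f=np.load("pics/top0.npz");d=f["d"]
K=camera_info("top");ii=np.array(K["intrinsics"]);T=np.array(K["world_from_camera"])
v,u=np.mgrid[:384,:512];P=np.stack([(u-ii[0,2])/ii[0,0]*d,(v-ii[1,2])/ii[1,1]*d,d],-1)@T[:3,:3].T+T[:3,3]
for c,n in(((596,296),"s5"),((578,262),"s4")):
    q=P[...,:2]-c;a=np.radians(62.5);x=q@[np.cos(a),np.sin(a)];y=q@[np.sin(a),-np.cos(a)]
    k=(d>0)&(abs(x)<60)&(abs(y)<110)
    z=P[...,2]*k;j=np.unravel_index(z.argmax(),z.shape);print(n,z.max(),j,P[j].round())
    b=k&(P[...,2]>135);print(b.sum(),P[b].min(0) if b.any() else"")
```

```text
s5 129.96875500001056 (np.int64(166), np.int64(143)) [581. 253. 130.]
0 
s4 129.96875500001056 (np.int64(166), np.int64(143)) [581. 253. 130.]
0
```

```bash
python3 -m handwheel '0 0 -.4 0 0; 0 0 -.4 0 0; 0 0 -.4 0 0; 0 0 -.14 0 0;0 0 0 0 0; 0 0 0 0 1; 0 0 0 0 1; 0 0 0 0 1; 0 0 0 0 1; 0 0 0 0 1; 0 0 0 0 1; 0 0 0 0 1'; python3 -m handwheel '0 0 0 0 1; 0 0 0 0 1; 0 0 0 0 1; 0 0 0 0 1; 0 0 0 0 1'; python3 -m handwheel '0 0 .2 0 1; 0 0 .3 0 1; 0 0 .4 0 1; 0 0 .4 0 1; 0 0 .4 0 1; 0 0 .4 0 1; 0 0 .4 0 1; 0 0 .4 0 1; 0 0 .3 0 1; 0 0 .2 0 1; 0 0 .1 0 1;0 0 0 0 1'
```

```text
clock: 28.23
eef_pos: [578.4, 262.0, 101.6]
eef_rot: [3.142, -0.0, 1.09]
wrist_force: [-0.5, 0.3, -0.0]
finger_gap: 50.8
finger_force: 0.0
clock: 28.65
eef_pos: [578.4, 262.0, 101.4]
eef_rot: [-3.142, 0.0, 1.09]
wrist_force: [0.7, 0.6, -0.2]
finger_gap: 33.4
finger_force: 20.0
clock: 29.65
eef_pos: [578.6, 262.0, 242.2]
eef_rot: [3.141, -0.001, 1.09]
wrist_force: [0.6, 0.3, 0.2]
finger_gap: 33.3
finger_force: 20.0
```

```bash
python3 -m handwheel '-.044 -.2 0 .153 1; -.044 -.4 0 .153 1; -.044 -.7 0 .153 1; -.044 -.7 0 .153 1; -.044 -.7 0 .153 1; -.044 -.7 0 .153 1; -.044 -.7 0 .153 1; -.044 -.7 0 .153 1; -.044 -.7 0 .153 1; -.044 -.7 0 .153 1; -.044 -.7 0 .153 1; -.044 -.7 0 .153 1'; python3 -m handwheel '-.044 -.7 0 .153 1; -.044 -.7 0 .153 1; -.044 -.7 0 .153 1; -.044 -.7 0 .153 1; -.044 -.7 0 .153 1; -.044 -.7 0 .153 1; -.044 -.7 0 .153 1; -.044 -.5 0 .153 1; -.044 -.2 0 .153 1; -.044 -.1 0 .153 1; 0 0 0 0 1; 0 0 0 0 1'; python3 -m handwheel '0 0 0 0 1'
```

```text
clock: 30.65
eef_pos: [556.4, -43.7, 240.5]
eef_rot: [-3.14, 0.0, 1.252]
wrist_force: [0.8, -0.7, -0.1]
finger_gap: 32.9
finger_force: 20.0
clock: 31.65
eef_pos: [539.4, -269.6, 241.1]
eef_rot: [-3.141, -0.0, 1.384]
wrist_force: [0.5, 0.2, -0.4]
finger_gap: 33.1
finger_force: 20.0
clock: 31.73
eef_pos: [539.7, -269.3, 241.3]
eef_rot: [-3.141, -0.0, 1.385]
wrist_force: [0.9, 0.9, -0.3]
finger_gap: 33.4
finger_force: 20.0
```

```bash
python3 -m handwheel '0 0 -.3 0 1; 0 0 -.3 0 1; 0 0 -.3 0 1; 0 0 -.3 0 1; 0 0 -.3 0 1; 0 0 -.3 0 1; 0 0 -.2 0 1; 0 0 -.2 0 1; 0 0 -.2 0 1; 0 0 -.2 0 1; 0 0 -.2 0 1; 0 0 -.2 0 1'; python3 -m handwheel '0 0 -.2 0 1; 0 0 -.15 0 1; 0 0 -.07 0 1;0 0 0 0 1;0 0 0 0 1'
```

```text
clock: 32.73
eef_pos: [539.7, -270.0, 120.8]
eef_rot: [3.141, 0.0, 1.384]
wrist_force: [-0.3, 0.6, -0.0]
finger_gap: 33.0
finger_force: 20.0
clock: 33.15
eef_pos: [539.8, -270.1, 104.8]
eef_rot: [3.141, 0.0, 1.384]
wrist_force: [-0.5, -0.7, -0.3]
finger_gap: 33.2
finger_force: 20.0
```

```bash
python3 -m handwheel '0 0 -.04 0 1;0 0 0 0 1;0 0 0 0 .4;0 0 0 0 .4;0 0 0 0 .4;0 0 0 0 .4;0 0 0 0 0;0 0 0 0 0; 0 0 .2 0 0; 0 0 .4 0 0; 0 0 .4 0 0; 0 0 .3 0 0'; python3 -m handwheel '0 0 0 0 0;.067 .673 0 -.16 0; .067 .673 0 -.16 0; .067 .673 0 -.16 0; .067 .673 0 -.16 0; .067 .673 0 -.16 0; .067 .673 0 -.16 0; .067 .673 0 -.16 0; .067 .673 0 -.16 0; .067 .673 0 -.16 0; .067 .673 0 -.16 0; .067 .673 0 -.16 0'; python3 -m handwheel '.067 .673 0 -.16 0; .067 .673 0 -.16 0; .067 .673 0 -.16 0; .067 .673 0 -.16 0; .067 .673 0 -.16 0; .067 .673 0 -.16 0; .067 .673 0 -.16 0; .067 .673 0 -.16 0; .067 .673 0 -.16 0; .067 .673 0 -.16 0; 0 0 0 0 0;0 0 0 0 0'
python3 - <<'E'
from h import *
p,d=camera("side");a=p[100:250,120:330]
cv2.imwrite("pics/s7.png",cv2.resize(a,(798,570),interpolation=3)[...,::-1]);print(read_state()["eef_pos"])
E
```

```text
clock: 34.15
eef_pos: [540.0, -270.2, 157.0]
eef_rot: [3.14, 0.0, 1.384]
wrist_force: [0.2, 0.2, 0.1]
finger_gap: 92.3
finger_force: 0.0
clock: 35.15
eef_pos: [568.9, 27.5, 154.5]
eef_rot: [-3.141, 0.0, 1.23]
wrist_force: [0.1, 0.3, -0.2]
finger_gap: 94.2
finger_force: 0.0
clock: 36.15
eef_pos: [595.4, 296.3, 153.9]
eef_rot: [-3.141, 0.001, 1.093]
wrist_force: [-0.4, -0.2, -0.0]
finger_gap: 94.1
finger_force: 0.0
[595.65421168 295.25684214 154.18481212]
```

View pics/s7.png

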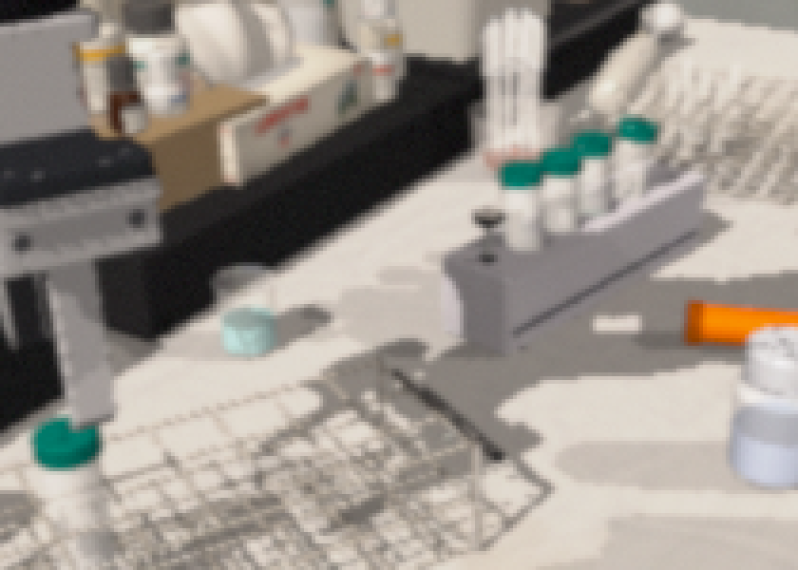

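Four are seated, with caps at (520,173), (562,160), (594,143) and (638,130). The fourth looks slightly offset within its well's play, and I'll measure it at the end. Now sample_5.

```bash
python3 -m handwheel '0 0 -.4 0 0; 0 0 -.4 0 0; 0 0 -.4 0 0; 0 0 -.14 0 0;0 0 0 0 0; 0 0 0 0 1; 0 0 0 0 1; 0 0 0 0 1; 0 0 0 0 1; 0 0 0 0 1; 0 0 0 0 1; 0 0 0 0 1'; python3 -m handwheel '0 0 0 0 1; 0 0 0 0 1; 0 0 0 0 1; 0 0 0 0 1; 0 0 0 0 1'; python3 -m handwheel '0 0 .2 0 1; 0 0 .3 0 1; 0 0 .4 0 1; 0 0 .4 0 1; 0 0 .4 0 1; 0 0 .4 0 1; 0 0 .4 0 1; 0 0 .4 0 1; 0 0 .3 0 1; 0 0 .2 0 1; 0 0 .1 0 1;0 0 0 0 1'
```

```text
clock: 37.2
eef_pos: [596.0, 295.4, 101.6]
eef_rot: [3.142, -0.0, 1.091]
wrist_force: [0.1, -0.5, -0.5]
finger_gap: 50.7
finger_force: 0.0
clock: 37.62
eef_pos: [596.0, 295.3, 101.4]
eef_rot: [-3.142, 0.0, 1.091]
wrist_force: [0.3, 0.1, -1.2]
finger_gap: 33.1
finger_force: 20.0
clock: 38.62
eef_pos: [596.1, 295.4, 242.3]
eef_rot: [3.141, -0.001, 1.091]
wrist_force: [-0.6, 0.0, -1.3]
finger_gap: 33.5
finger_force: 20.0
```

```bash
python3 -m handwheel '-.07 -.2 0 .147 1; -.07 -.4 0 .147 1; -.07 -.75 0 .147 1; -.07 -.75 0 .147 1; -.07 -.75 0 .147 1; -.07 -.75 0 .147 1; -.07 -.75 0 .147 1; -.07 -.75 0 .147 1; -.07 -.75 0 .147 1; -.07 -.75 0 .147 1; -.07 -.75 0 .147 1; -.07 -.75 0 .147 1'; python3 -m handwheel '-.07 -.75 0 .147 1; -.07 -.75 0 .147 1; -.07 -.75 0 .147 1; -.07 -.75 0 .147 1; -.07 -.75 0 .147 1; -.07 -.75 0 .147 1; -.07 -.75 0 .147 1; -.07 -.75 0 .147 1; -.07 -.6 0 .147 1; -.07 -.3 0 .147 1; -.07 -.22 0 .147 1; 0 0 0 0 1'; python3 -m handwheel '0 0 0 0 1; 0 0 0 0 1; 0 0 0 0 1'
```

```text
clock: 39.62
eef_pos: [561.3, -30.4, 240.5]
eef_rot: [-3.14, 0.0, 1.246]
wrist_force: [1.3, 0.7, 0.7]
finger_gap: 33.3
finger_force: 20.0
clock: 40.62
eef_pos: [530.2, -315.1, 240.2]
eef_rot: [-3.14, -0.001, 1.385]
wrist_force: [0.0, -0.7, -0.3]
finger_gap: 33.4
finger_force: 20.0
clock: 40.87
eef_pos: [531.7, -312.7, 241.3]
eef_rot: [-3.141, -0.0, 1.386]
wrist_force: [-0.8, -0.1, 0.4]
finger_gap: 33.4
finger_force: 20.0
```

```bash
python3 -m handwheel '0 0 -.3 0 1; 0 0 -.3 0 1; 0 0 -.3 0 1; 0 0 -.3 0 1; 0 0 -.3 0 1; 0 0 -.3 0 1; 0 0 -.2 0 1; 0 0 -.2 0 1; 0 0 -.2 0 1; 0 0 -.2 0 1; 0 0 -.2 0 1; 0 0 -.2 0 1'; python3 -m handwheel '0 0 -.2 0 1; 0 0 -.15 0 1; 0 0 -.07 0 1;0 0 0 0 1;0 0 0 0 1'
```

```text
clock: 41.87
eef_pos: [531.6, -313.6, 120.8]
eef_rot: [3.141, 0.0, 1.386]
wrist_force: [-0.1, 0.6, -0.7]
finger_gap: 32.8
finger_force: 20.0
clock: 42.28
eef_pos: [531.6, -313.6, 104.8]
eef_rot: [3.141, 0.0, 1.386]
wrist_force: [0.4, -0.2, -0.6]
finger_gap: 33.0
finger_force: 20.0
```

```bash
python3 -m handwheel '0 0 -.04 0 1;0 0 0 0 1;0 0 0 0 .4;0 0 0 0 .4;0 0 0 0 .4;0 0 0 0 .4;0 0 0 0 0;0 0 0 0 0; 0 0 .2 0 0; 0 0 .4 0 0; 0 0 .4 0 0; 0 0 .4 0 0'; python3 -m handwheel '0 0 .7 0 0;0 0 .7 0 0;-.5 -.3 .4 0 0;-.6 -.4 0 0 0;-.6 -.4 0 0 0;-.6 -.4 0 0 0;-.6 -.4 0 0 0;-.6 -.4 0 0 0;-.6 -.4 0 0 0;-.6 -.4 0 0 0;-.6 -.4 0 0 0;0 0 0 0 0'
python3 - <<'E'
from h import *
p,d=camera("side");t,dt=camera("top")
m=caps("top",t,40);roi=np.zeros_like(m);roi[140:215,290:430]=255;m&=roi
H=cv2.HoughCircles(cv2.GaussianBlur(cv2.resize(m,None,fx=4,fy=4,interpolation=cv2.INTER_CUBIC),(0,0),2),cv2.HOUGH_GRADIENT,1,50,param1=100,param2=8,minRadius=26,maxRadius=42)[0]/4
K=camera_info("top");i=np.array(K["intrinsics"]);T=np.array(K["world_from_camera"])
for c in H[H[:,0].argsort()]:
    z=np.median(dt[int(c[1])-2:int(c[1])+3,int(c[0])-2:int(c[0])+3]);P=T[:3,:3]@np.array([(c[0]-i[0,2])/i[0,0]*z,(c[1]-i[1,2])/i[1,1]*z,z])+T[:3,3]
    print(c.round(1),ray("top",c[:2],128)[:2].round(1),P.round(1))
a=cv2.resize(p[110:215,210:340],(700,565),interpolation=3);cv2.imwrite("pics/s8.png",a[...,::-1])
E
```

```text
clock: 43.28
eef_pos: [531.6, -313.5, 160.3]
eef_rot: [3.141, 0.0, 1.386]
wrist_force: [-0.5, 0.2, -0.0]
finger_gap: 91.9
finger_force: 0.0
clock: 44.28
eef_pos: [316.3, -455.6, 231.8]
eef_rot: [-3.142, 0.001, 1.382]
wrist_force: [0.0, -0.6, -0.6]
finger_gap: 93.7
finger_force: 0.0
[329.6 168.1   6.8] [ 569. -140.] [ 569.1 -140.   127.8]
[348.6 174.6   7.2] [ 554.5 -179.1] [ 554.4 -179.   128.6]
[370.6 176.1   7.2] [ 550.5 -224.7] [ 550.5 -224.7  128. ]
[395.1 184.1   7.5] [ 532.7 -274.7] [ 532.8 -274.8  127.6]
[411.6 187.1   7.7] [ 525.8 -308.5] [ 525.8 -308.6  127.7]
```

View pics/s8.png

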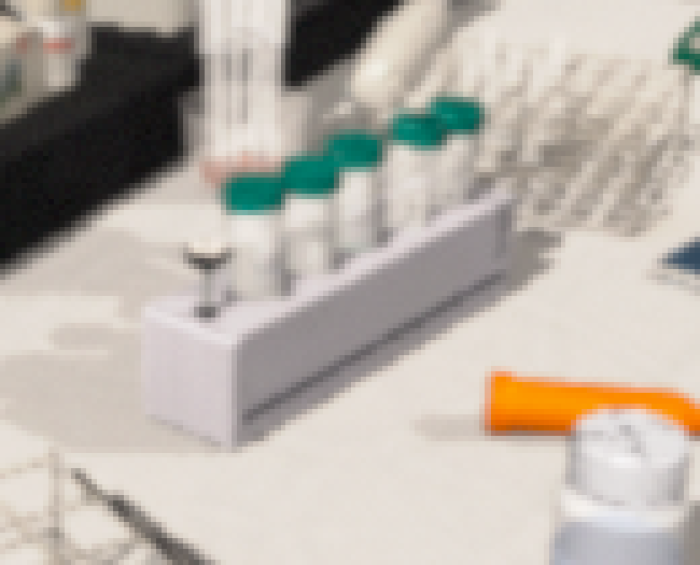

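All five caps sit at 128 mm (±0.6), so every tip is on its well floor. The largest cap offset is about 8 mm, a lean of about 0.1 rad, which is within what the well's play allows. The arm is clear and the beaker is where it was, so I'm handing in.

```bash
python3 -c "
from cell import *
print(sign_off())"
```

```text
the job is handed in; nothing more can be done
None
```

All five tubes are down in the cooling block's wells in rack order and released, the beaker was not disturbed, and the job was handed in at about 44 s; sample_4 leans most, about 0.1 rad against the 0.15 limit, and the hand-in gave no verdict.

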